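Load the last lead sinker and latch the keeper bar of the carry rack

TASK

One of the three flat oval lead sinkers is still out on the bench: lay it flat in the empty pocket of the carry rack, setting it down rather than dropping it. Then swing the rack's keeper bar across the row and push it home until it snaps in behind the spring roller and stays shut, with all three sinkers lying in their pockets beneath it. Leave the brass pot, the sprue cutter and the scoop where they are.

Things in the scene. Friction and masses are not known exactly. Their poses are not given: they have to be found in the camera images.
- sinker_out_mid (a point): The lead sinker that lies loose on the bench: a flat oval with straight sides and round ends, 58 mm long (own x), 34 mm wide (own y), 14 mm thick (own z), about 0.27 kg. The point is its centre, half-way up (7 mm above the face it lies on). Both ends are alike, so either way round will do.
- sinker_in1_mid (a point): Centre, half-way up, of an identical sinker that already lies in a pocket of the rack (which pocket varies).
- sinker_in2_mid (a point): Centre, half-way up, of the other identical sinker that already lies in a pocket of the rack.
- rack: Aluminium carry rack, 380 x 66 mm, held fast to the iron bench by magnet feet. Origin on the bench under the keeper's pivot, at the end nearest the robot; x along the row of three like pockets (centres at x = 50, 118, 186 mm; floors 14 mm above the bench) to the catch, y across, z up. The catch, 42 mm high at most, stands at x = 232 to 292. The pivot's bolt head is 41 mm high.
- empty_pocket (a point): Centre of the floor of the empty pocket, axes as the rack's. A pocket is 64 mm long (x) between 4 mm dividers and 38 mm wide (y) between corner lips, dividers and lips 10 mm high; between the lips each long side is open for 40 mm, so fingers can straddle a sinker across its width. A sinker lies lengthwise in it, centre 7 mm above this point, its top 3 mm below the shut bar.
- knob_mid (a point): Middle, 53 mm above the bench, of the walnut knob near the keeper bar's free end, 234 mm from the pivot axis: round, upright, 18 mm in diameter, spanning 40 to 67 mm above the bench. x points outwards along the bar, a flat steel strip 18 mm wide, underside 31 mm and upper face 36 mm above the bench, from the pivot to a rounded nose 256 mm out.
- keeper (a joint): Keeper bar's angle about its vertical pivot: 0 shut (along the row, over the pockets, against the catch's stop); grows as it swings level towards the rack's +y, to 1.9. Starts at 1.2 to 1.7, stays where left, slight friction. From 0.05 down its nose meets the spring roller: 8 to 13 N at the knob; past 0.02 the roller snaps out behind it and holds it at 0. Released before that, it springs back.
- pot: Empty smooth brass melting pot, 100 mm across and 72 mm high, origin at the centre of its underside. To be left alone.
- cutter: Sprue cutter: nippers with two walnut handles and a steel head, 185 mm long (own x, head at +x), 18 mm high, origin on the bench near its middle. To be left alone.
- scoop: Powder-coated tin scoop, 195 mm long (own x, open mouth at +x, handle at -x), 56 mm wide, 32 mm high, origin on the bench under the back wall of its bowl. To be left alone.
Not all that is in view belongs to the job. Leave any orange or pink look-alike of the part that bears sinker_out_mid alone.

How it is judged:
On the way, in this order (a step that is already met when the one before it is completed fails the run):
1. the loose sinker lies flat in the empty pocket, let go, with the keeper still open (horizontal distance between sinker_out_mid and empty_pocket below 0.01 m and z of sinker_out_mid in the frame of empty_pocket between 0.003 and 0.01 m and angle between the z axis of sinker_out_mid and the z axis of empty_pocket, either way round below 0.12 rad and contact force between the fingers and sinker_out below 0.1 N and value of joint keeper above 0.5 rad), for 0.2 s.
2. the keeper bar is shut behind the spring roller (value of joint keeper below 0.012 rad), for 0.2 s.
At the end, for the whole second after the job is handed in: The sinker from the bench rests flat (within 0.12 rad) in the pocket that was empty, its centre within 10 mm of the pocket's in plan and 3 to 10 mm above the floor; the other two are within 10 mm of their starts; the keeper bar is at rest within 0.012 rad of shut (horizontal distance between sinker_out_mid and empty_pocket below 0.01 m and z of sinker_out_mid in the frame of empty_pocket between 0.003 and 0.01 m and angle between the z axis of sinker_out_mid and the z axis of empty_pocket, either way round below 0.12 rad and distance of each of sinker_in1_mid, sinker_in2_mid from where it was at the start of the episode below 0.01 m and value of joint keeper below 0.012 rad and velocity of joint keeper between -0.05 and 0.05 rad/s and linear speed of sinker_out below 0.02 m/s); the robot touches nothing.
It fails at once if the brass pot is pushed more than 30 mm away (distance of pot from where it was at the start of the episode above 0.03 m).
It fails at once if the sprue cutter is pushed more than 30 mm away (distance of cutter from where it was at the start of the episode above 0.03 m).
It fails at once if the scoop is pushed more than 30 mm away (distance of scoop from where it was at the start of the episode above 0.03 m).
It fails at once if a sinker already loaded leaves its pocket (distance of any of sinker_in1_mid, sinker_in2_mid from where it was at the start of the episode above 0.02 m).
It fails at once if the sinker is dropped into the rack from more than about 25 mm (linear speed of sinker_out above 0.7 m/s and horizontal distance between sinker_out_mid and empty_pocket below 0.04 m and contact force between the fingers and sinker_out below 0.1 N).
It also fails if it takes over 51 s, if anything falls off the work surface, if the arm or the gripper's body presses on something with over 40 N, if the wrist force passes 120 N, or if a joint passes its speed limit or range.

ROBOT

A 7-joint arm with a two-finger parallel gripper is mounted at the origin on the work surface. World frame = base frame: x ahead of the robot, y to its left, z up, the work surface at z = 0. Lengths are in m, angles in rad, forces in N, time in s.
With the tool pointing down it reaches from about 0.35 to 0.9 m from the base axis. Payload 7.2 kg.
Tool frame: the origin (TCP) lies between the finger pads; the fingertips stand 22 mm ahead of it and the grasp point (between the pads) lies 3 mm ahead of it; z points along the fingers, y is the direction in which the jaws open and shut (so a half turn about z gives the same grasp; the last joint's range is limited). The gripper opens to 85 mm and grips with 20 to 120 N. Pads are 22 mm wide; open, the fingers measure 114 mm over their backs; the gripper's body (76 mm by 85 mm) begins 54 mm behind the grasp point. The pads swing forward as they close: fully open they stand 13 mm farther back than shut.
Start: joints at [-1.347, 0.411, -0.013, 1.596, 0.006, 1.134, -0.082], TCP at [0.18, 0.599, 0.253] pointing down, gripper open.
Joint ranges: [-2.95, 2.95], [-0.29, 1.99], [-1.47, 1.44], [0.14, 2.54], [-1.03, 4.17], [0.13, 1.85], [-2.86, 2.86]. Speed limits (rad/s): [2.39, 2.39, 3.01, 3.01, 3.14, 3.14, 3.14].

INTERFACE

Orientations are given as a unit quaternion [x, y, z, w].
In Python, from station import ctrl, optics, hand_in gives the robot as it stands.
- The arm moves only by the shell command python3 -m crank 'ROWS' [OPENING] [FORCE]. ROWS is text: rows parted by semicolons, each of 6 numbers parted by spaces: the shift along the tool's x, y, z in mm, then the turn, a rotation vector about the tool's x, y, z in degrees. In form: tx ty tz wx wy wz; .... A call has exactly 10 rows; each row is the pose to reach, as a shift and turn from the pose commanded when the call began, along the tool's axes at that moment; what a row does not reach only later rows make up. A row lasts 1/8 s, in which the tool goes at most 62.5 mm and 10.7 degrees, less where a joint would pass 70% of its speed; a pose out of reach is approached as far as the arm can. A call with a gripper value outside its range is refused whole. OPENING is the finger opening in mm, from 0 to 85.4, set as the call begins (- or left out, the last holds). The fingers move at their own pace and stop on an object; FORCE is the grip in N (left out, the last holds). Time passes only in rows, so rows that repeat a pose let the fingers close, or fill a call up. It gives the time, the measured TCP pose, the force and the opening at its end, in the units of the state.
- ctrl.get_obs(): the state, without advancing time (a new reading comes with each control period).
- optics.grab_frame(name): name is "scene" or "top" or "wrist"; returns a dict with "img" (480x640x3 uint8, blue, green, red), "z_map" (480x640 float32, m along the optical axis (not along the pixel's ray), 0 where there is no reading), "fovy" (degrees; the focal length in pixels is half the picture's height over the tangent of half this angle, whatever the lens; pixels are square), "cx", "cy" (the principal point, pixels), "origin" and "rotation" of the camera in the world. Camera axes: x right, y down, z forward; pixel columns grow to the right and rows downward; lengths in m; the calibration is good to about 2 mm. A picture is of the moment at which its call begins.
- hand_in(): hands the job in, once; it reports no verdict.
The state is a dict: "t": time; "joint_positions": joint angles; "qd": joint speeds; "effort": joint torques, N m; "tool_pos": TCP position; "ee_rot": TCP orientation; "force": force on the tool from outside, world axes, zero at the start; "ft_torque": the same for the moment, N m; "width": finger opening in m.
Only numpy, scipy, OpenCV 4.12 (cv2) and the standard library are available. Lean on these libraries where they do the work, as an engineer would, in place of code of your own. Each camera call takes 0.05 s, during which the arm holds its last target. There are 200 camera calls.

## Working session

There is one attempt and no reset: what is moved stays moved. The work goes in short steps, Python scripts to look and compute and a shell command to move; the robot and the scene stay as the last step left them, time stands still between calls to the robot, and variables do not carry over. Pictures are saved under pics/ and viewed, about 8 in all and at most 12, crops included, and the job is handed in when it is done.

```bash
mkdir -p pics; ls; cat > h.py <<'E'
import numpy as np,cv2
from station import ctrl,optics
def grab(n):
    f=optics.grab_frame(n); f['f']=240/np.tan(np.radians(f['fovy'])/2); f['R']=np.array(f['rotation']).reshape(3,3); f['o']=np.array(f['origin']); return f
def plane(f,u,v,z):
    d=f['R']@np.array([(u-f['cx'])/f['f'],(v-f['cy'])/f['f'],1]); return f['o']+d*(z-f['o'][2])/d[2]
def cloud(f):
    v,u=np.mgrid[:480,:640]; Z=f['z_map']
    P=np.stack([(u-f['cx'])/f['f']*Z,(v-f['cy'])/f['f']*Z,Z],-1)@f['R'].T+f['o']; P[Z==0]=np.nan; return P
E
python3 - <<'E'
from h import *
import pickle
print(ctrl.get_obs())
for n in("top","scene"):
    f=grab(n); pickle.dump(f,open(n+'.pkl','wb')); cv2.imwrite(f'pics/{n}0.png',f['img']); print(n,f['o'],f['R'].round(3).tolist(),f['f'])
E
```

```text
pics
{'t': 0.0, 'joint_positions': array([-1.34721786,  0.4119021 , -0.0127507 ,  1.59702804,  0.00557938,
        1.1343077 , -0.08220573]), 'qd': array([ 3.59052326e-06, -9.86217446e-05,  3.18512815e-04, -1.15046455e-03,
       -4.62447081e-04,  9.16221551e-04, -8.93982669e-04]), 'effort': array([-3.17275908e-04, -6.00619054e+01,  6.82091564e-01, -2.99409002e+01,
        1.37932756e-02,  1.04588698e-02,  1.32117668e-05]), 'tool_pos': array([0.17966337, 0.59814358, 0.25245801]), 'ee_rot': array([ 1.45349694e-01,  9.89380017e-01, -8.01339913e-04, -7.72378620e-05]), 'force': array([-0.34331219,  0.02226754,  0.08397676]), 'ft_torque': array([-0.00386292, -0.02146329,  0.02212516]), 'width': 0.08543165111370433}Traceback (most recent call last):
  File "<stdin>", line 5, in <module>
  File "h.py", line 4, in grab
    f=optics.grab_frame(n); f['f']=240/np.tan(np.radians(f['fovy'])/2); f['R']=np.array(f['rotation']).reshape(3,3); f['o']=np.array(f['origin']); return f
                                                                               ~~~~~~~~~~~~~~~~~~~~~~~~~~~~~~~^^^^^
ValueError: cannot reshape array of size 4 into shape (3,3)
```

Rotation is a quaternion.

```bash
sed -i "s/np.array(f\['rotation'\]).reshape(3,3)/Rot.from_quat(f['rotation']).as_matrix()/; 1a from scipy.spatial.transform import Rotation as Rot" h.py
python3 - <<'E'
from h import *
import pickle
for n in("top","scene"):
    f=grab(n); pickle.dump(f,open(n+'.pkl','wb')); cv2.imwrite(f'pics/{n}0.png',f['img']); print(n,f['o'],f['R'].round(3).tolist(),f['f'])
E
```

```text
top [ 0.38222817 -0.02357995  0.94090269] [[-0.11, -0.971, 0.213], [-0.994, 0.108, -0.023], [-0.001, -0.215, -0.977]] 435.4396721661783
scene [1.10424129 0.26366713 0.90112317] [[-0.48, 0.715, -0.509], [0.877, 0.383, -0.29], [-0.012, -0.585, -0.811]] 467.38040088550895
```

View pics/top0.png

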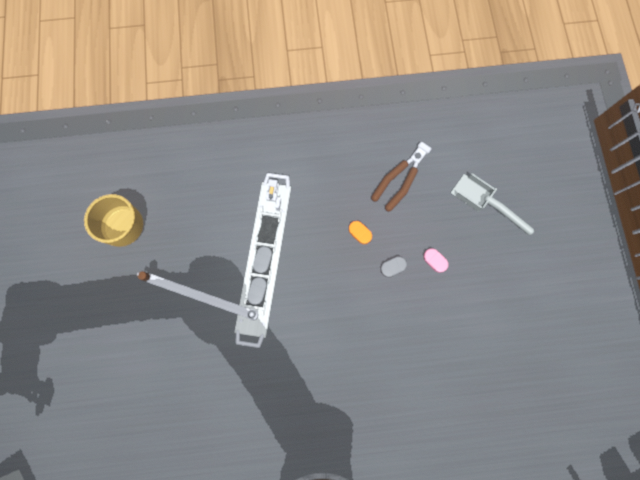

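View pics/scene0.png

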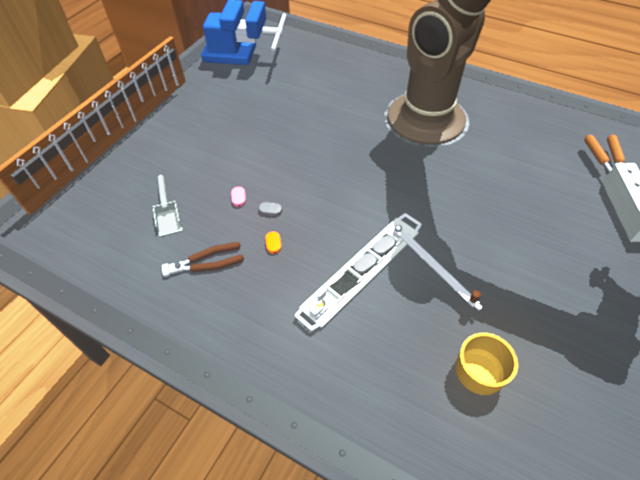

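The top view shows the empty pocket at about (268,230), the loaded sinkers at (262,260) and (257,291), and the pivot at (252,313). The knob is at (143,275) and the loose grey sinker at (394,266), with orange and pink look-alikes beside it. The scene view agrees with this layout.

```bash
python3 - <<'E'
from h import *
import pickle
for n,boxes in(("top",dict(loose=(375,250,415,285),pocket=(255,210,285,245))),("scene",dict(loose=(252,196,288,222),))):
    f=pickle.load(open(n+'.pkl','rb')); P=cloud(f); b,g,r=cv2.split(f['img'].astype(int)); H=P[...,2]
    x0,y0,x1,y1=boxes['loose']
    m=np.zeros((480,640),np.uint8); m[y0:y1,x0:x1]=((H>0.008)&(H<.03))[y0:y1,x0:x1]
    m2=np.zeros_like(m); g8=f['img'].mean(2); m2[y0:y1,x0:x1]=(g8>112)[y0:y1,x0:x1]
    for nm,k in(('depth',m),('gray',m2)):
        c=max(cv2.findContours(k,0,2)[0],key=cv2.contourArea)
        q=np.array([plane(f,*p[0],.010)[:2] for p in c],np.float32)*1000
        print(n,nm,cv2.minAreaRect(q),np.nanmedian(H[k>0]))
f=pickle.load(open('top.pkl','rb'));P=cloud(f);H=P[...,2]
# rack: footprint heights 5..45mm in region
x0,y0,x1,y1=232,168,295,350
m=np.zeros((480,640),np.uint8); m[y0:y1,x0:x1]=((H>.006)&(H<.05)&(f['img'].min(2)>0))[y0:y1,x0:x1]
c=max(cv2.findContours(m,0,2)[0],key=cv2.contourArea)
for nm,(u,v,z) in dict(pivot=(252,313,.041),s1=(257,291,.028),s2=(262,260,.028),empty=(268,230,.014),knob=(143,275,.067),loose=(394,266,.014),pot=(113,220,.03)).items(): print(nm,plane(f,u,v,z).round(4),P[v,u].round(4))
im=f['img']
a=cv2.resize(im[165:355,120:300],None,fx=3.1,fy=3.1,interpolation=cv2.INTER_CUBIC)
cv2.imwrite('pics/crop.png',a); print(a.shape)
E
```

```text
top depth ((511.6849365234375, -212.8052520751953), (33.627662658691406, 57.987831115722656), 19.9470272064209) 0.014036507157769162
top gray ((511.229736328125, -217.03338623046875), (87.29493713378906, 74.30760955810547), 83.67362976074219) 0.0009232115908880401
scene depth ((513.6475830078125, -213.02877807617188), (38.770816802978516, 56.1480827331543), 28.122127532958984) 0.014168512425062119
scene gray ((515.4158935546875, -214.29830932617188), (80.70232391357422, 92.9266586303711), 28.13932228088379) 0.0013231329389412072
pivot [0.4447 0.0934 0.041 ] [0.4445 0.093  0.0441]
s1 [0.4899 0.081  0.028 ] [0.4894 0.0805 0.0324]
s2 [0.5544 0.065  0.028 ] [0.5542 0.0649 0.0289]
empty [0.6221 0.0475 0.014 ] [0.621  0.0472 0.0182]
knob [0.5429 0.303  0.067 ] [0.5425 0.3021 0.0694]
loose [ 0.5127 -0.2151  0.014 ] [ 0.5129 -0.2153  0.0127]
pot [0.6772 0.3781 0.03  ] [0.6849 0.3885 0.0064]
(589, 558, 3)
```

View pics/crop.png

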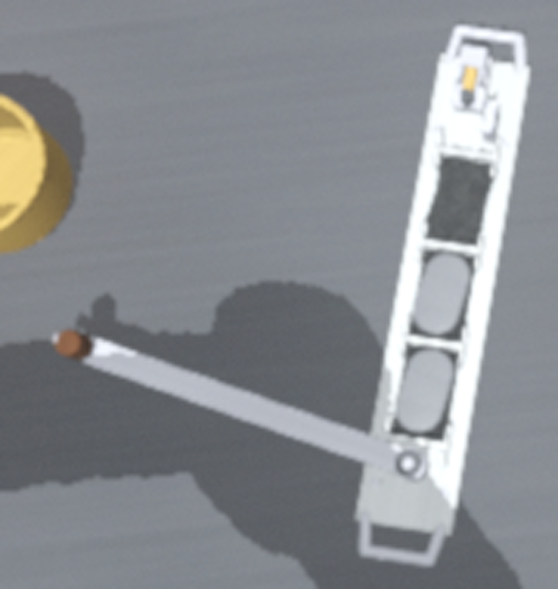

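```bash
cat >> h.py <<'E'
def go(pos,xyaw):
    "print shift (mm) in tool axes and rotvec (deg) to TCP pos, pointing down, tool x at yaw deg (or opposite, whichever nearer)"
    o=ctrl.get_obs(); R0=Rot.from_quat(o['ee_rot']); best=None
    for a in(xyaw,xyaw+180):
        c,s=np.cos(np.radians(a)),np.sin(np.radians(a))
        R1=Rot.from_matrix(np.array([[c,s,0],[s,-c,0],[0,0,-1]]))
        w=(R0.inv()*R1).as_rotvec(degrees=True)
        if best is None or np.linalg.norm(w)<np.linalg.norm(best): best=w
    print('shift',(R0.inv().apply(np.array(pos)-o['tool_pos'])*1000).round(1),'turn',best.round(1),'t',o['t'],'at',o['tool_pos'].round(4))
E
python3 -m crank '-33 -26 3 0 0 3;-66 -53 6 0 0 6;-99 -79 9 0 0 10;-132 -106 12 0 0 14;-165 -132 15 0 0 18;-198 -158 18 0 0 22;-231 -185 21 0 0 26;-264 -211 24 0 0 30;-297 -238 27 0 0 34;-330 -264 30 0 0 38' 85 40
python3 -c "
from h import *
go((.512,-.213,.16),110)"
```

```text
t: 1.4
tool_pos: [0.4205, 0.2495, 0.2232]
ee_rot: [0.461, 0.888, 0.0, -0.0]
force: [0.5, 0.4, 0.2]
width: 0.0847
shift [-430.9 -191.5   63.1] turn [-0.  -0.  15.2] t 1.4 at [0.4205 0.2495 0.2232]
```

```bash
python3 -m crank '-48 -21 6 0 0 2;-96 -43 12 0 0 4;-144 -64 18 0 0 6;-192 -85 25 0 0 8;-240 -107 33 0 0 10;-288 -128 40 0 0 12;-336 -149 47 0 0 14;-384 -171 55 0 0 15;-431 -191 63 0 0 15;-431 -191 63 0 0 15'
python3 - <<'E'
from h import *
f=grab('wrist');P=cloud(f);H=P[...,2]
cv2.imwrite('pics/w1.png',f['img'])
sat=cv2.cvtColor(f['img'],cv2.COLOR_BGR2HSV)[...,1]
m=((H>.009)&(H<.02)&(sat<70)).astype(np.uint8)
for c in cv2.findContours(m,0,2)[0]:
    if cv2.contourArea(c)>2000:
        q=np.array([plane(f,*p[0],.012)[:2] for p in c],np.float32)*1000
        print(cv2.minAreaRect(q),c.mean(0))
        r=cv2.minAreaRect(q); 
go((.512,-.213,.025),110)
E
```

```text
t: 2.65
tool_pos: [0.5122, -0.216, 0.1597]
ee_rot: [0.574, 0.819, -0.001, 0.0]
force: [-0.8, 0.4, 1.1]
width: 0.0852
((514.31689453125, -212.87387084960938), (33.088279724121094, 57.55258560180664), 19.14884376525879) [[326.85507246 227.62318841]]
shift [3.000e-01 1.000e-01 1.347e+02] turn [-0.1  0.   0.1] t 2.7 at [ 0.5122 -0.2132  0.1597]
```

View pics/w1.png

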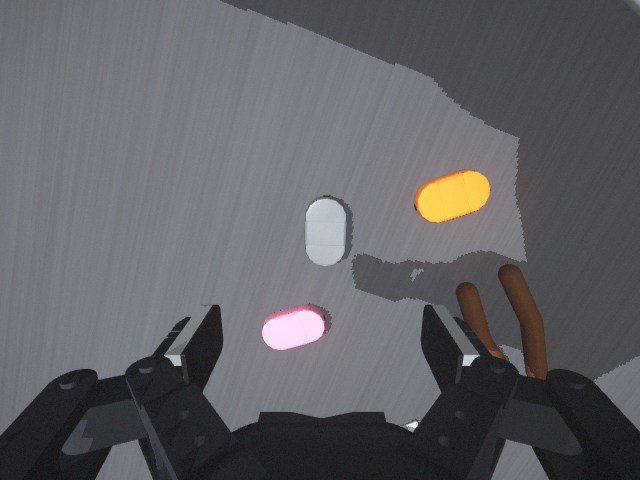

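The wrist view shows the grey sinker at (326,230), lying upright in the picture and square to the jaws. Orange (452,196) and pink (293,327) are clear of the fingers' path. Both cameras put the sinker at about (0.513,-0.213).

```bash
python3 -m crank '0 1 20 0 0 0;0 1 40 0 0 0;0 1 60 0 0 0;0 1 80 0 0 0;0 1 98 0 0 0;0 1 112 0 0 0;0 1 122 0 0 0;0 1 130 0 0 0;0 1 134 0 0 0;0 1 134 0 0 0' 62 40
python3 -m crank '0 0 0 0 0 0;0 0 0 0 0 0;0 0 0 0 0 0;0 0 0 0 0 0;0 0 0 0 0 0;0 0 0 0 0 0;0 0 0 0 0 0;0 0 -5 0 0 0;0 0 -20 0 0 0;0 0 -40 0 0 0' 0 60
python3 -c "
from h import *
go((.5,.05,.16),-14.3)"
```

```text
t: 3.95
tool_pos: [0.5138, -0.2111, 0.0262]
ee_rot: [0.572, 0.82, 0.0, -0.0]
force: [-0.2, -0.2, 0.9]
width: 0.0622
t: 5.2
tool_pos: [0.5135, -0.2109, 0.067]
ee_rot: [0.572, 0.821, -0.0, -0.0]
force: [-0.0, -0.3, -3.3]
width: 0.0317
shift [249.5  77.6 -92.9] turn [ -0.   -0.  -55.4] t 5.2 at [ 0.5135 -0.2109  0.067 ]
```

```bash
python3 -m crank '4 4 -40 0 0 -3;24 22 -75 0 0 -9;48 45 -93 0 0 -15;74 68 -93 0 0 -22;100 92 -93 0 0 -29;126 116 -93 0 0 -36;152 140 -93 0 0 -43;178 165 -93 0 0 -50;205 190 -93 0 0 -55.4;205 190 -93 0 0 -55.4'
python3 - <<'E'
from h import *
f=grab('wrist');cv2.imwrite('pics/w2.png',f['img'])
P=cloud(f)
import pickle;pickle.dump(f,open('w2.pkl','wb'))
go((.622,.047,.16),-14.3)
E
```

```text
t: 6.45
tool_pos: [0.6215, 0.0512, 0.1598]
ee_rot: [0.122, 0.993, 0.001, 0.0]
force: [-0.5, -0.9, -2.6]
width: 0.0321
shift [-1.4 -1.3 -0.3] turn [-0.  -0.   0.1] t 6.5 at [0.621  0.0486 0.1597]
```

View pics/w2.png

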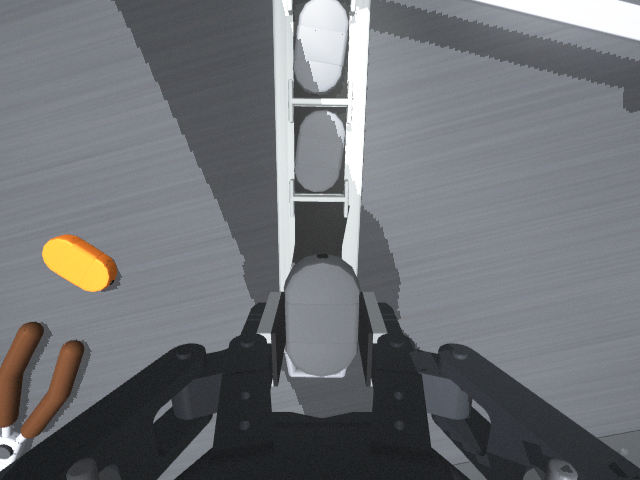

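The wrist view shows the sinker held square at (322,315), with divider tops at (320,102) and (320,199). The next step is to refine the rack and held-sinker poses.

```bash
python3 - <<'E'
from h import *
import pickle
f=pickle.load(open('w2.pkl','rb'));P=cloud(f);H=P[...,2]
d1=plane(f,320.5,102,.024);d2=plane(f,320.5,198.5,.024)
print('div',d1.round(4),d2.round(4),np.linalg.norm(d1-d2))
# rack side walls: outer edges by height > 5mm
L=[];Rr=[]
for v in range(110,240,10):
    h=H[v,255:400]; k=np.where(h>.007)[0]
    k=k[(k+255>260)]; L.append(P[v,255+k[0]]);Rr.append(P[v,255+k[-1]])
L=np.array(L);Rr=np.array(Rr)
for q in(L,Rr): print(np.polyfit(q[:,0],q[:,1],1),np.degrees(np.arctan(np.polyfit(q[:,0],q[:,1],1)[0])),np.median(q[:,2]))
mid=(L+Rr)/2; print('width',np.linalg.norm((L-Rr)[:,:2],axis=1).round(4)); print('mid',mid[[0,6,12]].round(4))
# loaded sinkers top
sat=None
for (x0,y0,x1,y1) in((292,105,348,196),):
    k=np.zeros((480,640),np.uint8);k[y0:y1,x0:x1]=((H>.0245)&(H<.034))[y0:y1,x0:x1]
    k=cv2.morphologyEx(k,2,np.ones((7,7)))
    c=max(cv2.findContours(k,0,2)[0],key=cv2.contourArea)
    q=np.array([plane(f,*p[0],.026)[:2] for p in c],np.float32)*1000;print('s2',cv2.minAreaRect(q))
# held
k=np.zeros((480,640),np.uint8);k[240:385,280:365]=((H>.10)&(H<.18))[240:385,280:365]; 
print('held top z',np.nanmedian(H[280:340,310:335]), np.nanpercentile(H[280:340,310:335],[5,95]))
o=ctrl.get_obs();R0=Rot.from_quat(o['ee_rot'])
zt=np.nanmedian(H[280:340,310:335])
for v in range(250,385,5): pass
col=P[245:385,322]; print('column',[(v,tuple((R0.inv().apply(P[v,322]-o['tool_pos'])*1000).round(1))) for v in range(248,384,8)])
E
```

```text
div [0.5261 0.0744 0.024 ] [0.5911 0.0582 0.024 ] 0.0669432950525364
[-0.26068393  0.17738457] -14.61091508123435 0.01236501216364494
[-0.26589522  0.24743172] -14.890143135679029 0.01275902072739371
width [0.0654 0.064  0.0657 0.0645 0.0651 0.0649 0.0656 0.0644 0.065  0.0649
 0.0647 0.0643 0.0646]
mid [[0.5302 0.0731 0.0118]
 [0.5716 0.0619 0.012 ]
 [0.617  0.0502 0.0139]]
s2 ((558.1650390625, 65.46830749511719), (33.632198333740234, 56.720882415771484), 67.86072540283203)
held top z 0.14638749953350724 [0.14541308 0.14729359]
column [(248, (np.float64(-11.0), np.float64(3.4), np.float64(146.1))), (256, (np.float64(27.0), np.float64(2.7), np.float64(18.8))), (264, (np.float64(25.1), np.float64(2.7), np.float64(14.2))), (272, (np.float64(21.7), np.float64(2.8), np.float64(13.7))), (280, (np.float64(18.6), np.float64(2.8), np.float64(12.5))), (288, (np.float64(14.3), np.float64(2.8), np.float64(14.0))), (296, (np.float64(10.6), np.float64(2.8), np.float64(13.9))), (304, (np.float64(6.7), np.float64(2.8), np.float64(14.1))), (312, (np.float64(3.6), np.float64(2.8), np.float64(12.8))), (320, (np.float64(-0.5), np.float64(2.9), np.float64(13.1))), (328, (np.float64(-4.6), np.float64(2.9), np.float64(13.3))), (336, (np.float64(-8.1), np.float64(2.9), np.float64(12.5))), (344, (np.float64(-12.3), np.float64(2.9), np.float64(12.8))), (352, (np.float64(-17.5), np.float64(2.9), np.float64(14.3))), (360, (np.float64(-21.4), np.float64(3.0), np.float64(13.8))), (368, (np.float64(-26.0), np.float64(3.0), np.float64(14.3))), (376, (np.float64(-30.1), np.float64(3.0), np.float64(13.9)))]
```

```bash
python3 - <<'E'
from h import *
import pickle
u=np.array([.968,-.25]);n=np.array([.25,.968]);c0=np.array([.6227,.0466])
for nm,box in(('top',(250,205,290,255)),('scene',(325,262,365,300))):
    f=pickle.load(open(nm+'.pkl','rb'));P=cloud(f);H=P[...,2]
    x0,y0,x1,y1=box;g=f['img'].max(2);k=np.zeros((480,640),np.uint8);k[y0:y1,x0:x1]=(g<75)[y0:y1,x0:x1]
    c=max(cv2.findContours(k,0,2)[0],key=cv2.contourArea)
    q=np.array([plane(f,*p[0],.014)[:2] for p in c],np.float32)
    r=cv2.minAreaRect(q*1000);print(nm,'floor',r)
    # outer faces midline: points 8..16mm high near rack
    d=P[...,:2]-c0;a=d@u;b=d@n
    s=(np.abs(a)<.09)&(np.abs(b)<.045)&(H>.008)&(H<.032)
    lo=[];hi=[]
    for t in np.arange(-.09,.09,.01):
        w=s&(a>t)&(a<=t+.01)
        if w.sum()>8: lo.append(b[w].min());hi.append(b[w].max())
    lo,hi=np.array(lo),np.array(hi);print('b edges mm',(np.median(lo)*1e3).round(1),(np.median(hi)*1e3).round(1),'slope deg',np.degrees(np.polyfit(np.arange(len(lo))*.01,(lo+hi)/2,1)[0]).round(2))
go((.6227,.0466,.12),-14.5)
E
```

```text
Traceback (most recent call last):
ValueError: max() iterable argument is empty
```

```bash
python3 - <<'E'
from h import *
import pickle
u=np.array([.968,-.25]);n=np.array([.25,.968]);c0=np.array([.6227,.0466])
for nm,box in(('top',(257,217,281,243)),('scene',(330,267,360,296))):
    f=pickle.load(open(nm+'.pkl','rb'));P=cloud(f);H=P[...,2]
    x0,y0,x1,y1=box;g=f['img'].max(2);k=np.zeros((480,640),np.uint8);print(g[y0:y1:6,x0:x1:5].tolist())
    k[y0:y1,x0:x1]=(g<cv2.threshold(g[y0:y1,x0:x1].copy(),0,255,8)[0])[y0:y1,x0:x1]
    c=max(cv2.findContours(k,0,2)[0],key=cv2.contourArea)
    q=np.array([plane(f,*p[0],.014)[:2] for p in c],np.float32)
    r=cv2.minAreaRect(q*1000);print(nm,'floor',r)
    d=P[...,:2]-c0;a=d@u;b=d@n
    s=(np.abs(a)<.09)&(np.abs(b)<.045)&(H>.008)&(H<.032)
    lo=[];hi=[]
    for t in np.arange(-.09,.09,.01):
        w=s&(a>t)&(a<=t+.01)
        if w.sum()>8: lo.append(b[w].min());hi.append(b[w].max())
    lo,hi=np.array(lo),np.array(hi);print('b edges mm',(np.median(lo)*1e3).round(1),(np.median(hi)*1e3).round(1),'slope deg',np.degrees(np.polyfit(np.arange(len(lo))*.01,(lo+hi)/2,1)[0]).round(2))
go((.6227,.0466,.12),-14.5)
E
```

```text
[[255, 140, 110, 131, 181], [255, 116, 102, 103, 107], [255, 108, 107, 104, 220], [189, 102, 103, 108, 255], [172, 103, 102, 102, 255]]
top floor ((623.7836303710938, 47.723968505859375), (37.56111526489258, 60.79077911376953), 72.2439956665039)
b edges mm -31.0 34.5 slope deg -0.33
[[160, 156, 156, 255, 221, 232], [154, 238, 255, 117, 104, 255], [255, 255, 100, 100, 101, 99], [189, 101, 111, 108, 108, 177], [223, 206, 113, 101, 255, 255]]
scene floor ((620.1383666992188, 49.914608001708984), (38.53898620605469, 59.43942642211914), 75.24016571044922)
b edges mm -30.0 35.8 slope deg -0.26
shift [-2.2 -1.5 39.7] turn [-0.  -0.   0.3] t 6.5 at [0.621  0.0486 0.1597]
```

The TCP was still settling when the wrist picture was taken, which explains the apparent bias. Top and wrist agree on the pocket centre at (0.623,0.048). With the grip offset the TCP is already over it, so I'm descending.

```bash
python3 -m crank '0 0 15 0 0 0.3;0 0 30 0 0 0.3;0 0 45 0 0 0.3;0 0 60 0 0 0.3;0 0 74 0 0 0.3;0 0 86 0 0 0.3;0 0 96 0 0 0.3;0 0 103 0 0 0.3;0 0 107 0 0 0.3;0 0 107 0 0 0.3'
python3 -m crank '0 0 1 0 0 0;0 0 2 0 0 0;0 0 3 0 0 0;0 0 4 0 0 0;0 0 5 0 0 0;0 0 6 0 0 0;0 0 7 0 0 0;0 0 8 0 0 0;0 0 9 0 0 0;0 0 10 0 0 0'
python3 - <<'E'
from h import *
f=grab('wrist');cv2.imwrite('pics/w3.png',f['img']);go((.6216,.0487,.0402),-14.5)
E
```

```text
t: 7.75
tool_pos: [0.621, 0.0471, 0.0522]
ee_rot: [0.127, 0.992, -0.0, -0.0]
force: [-0.9, -0.7, -2.7]
width: 0.0319
t: 9.0
tool_pos: [0.621, 0.0472, 0.0422]
ee_rot: [0.127, 0.992, 0.0, -0.0]
force: [-0.7, -0.7, -3.0]
width: 0.0326
shift [-0.2  1.7  1.9] turn [-0.  -0.  -0.1] t 9.05 at [0.621  0.0471 0.0421]
```

View pics/w3.png

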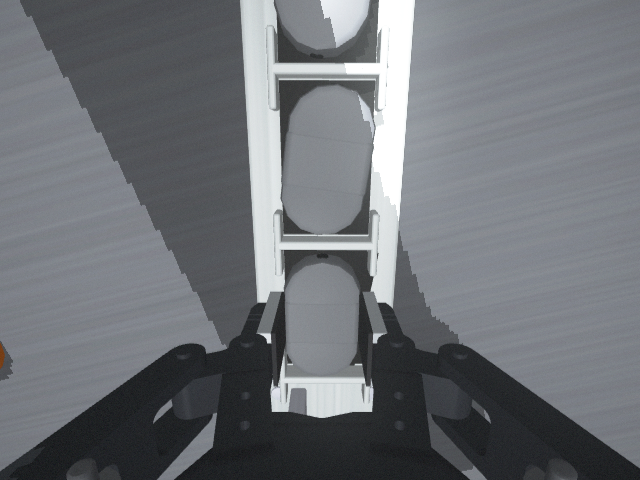

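The wrist view shows the sinker between the dividers at (322,315). The lips are centred on about column 325, so it is roughly 1.5 mm off toward the left. I'll shift +y by 1.5 mm and set it down.

```bash
python3 -m crank '0 0.7 0 0 0 0;0 1.5 0 0 0 0;0 1.5 0.5 0 0 0;0 1.5 1 0 0 0;0 1.5 1.5 0 0 0;0 1.5 2 0 0 0;0 1.5 2 0 0 0;0 1.5 2.5 0 0 0;0 1.5 2.5 0 0 0;0 1.5 2.5 0 0 0'
```

```text
t: 10.3
tool_pos: [0.6214, 0.0486, 0.041]
ee_rot: [0.127, 0.992, 0.0, 0.0]
force: [-4.4, 0.5, 10.3]
width: 0.0322
```

```bash
python3 -m crank '0 0 0 0 0 0;0 0 0 0 0 0;0 0 0 0 0 0;0 0 0 0 0 0;0 0 0 0 0 0;0 0 -5 0 0 0;0 0 -20 0 0 0;0 0 -50 0 0 0;0 0 -85 0 0 0;0 0 -120 0 0 0' 62 40
python3 - <<'E'
from h import *
f=grab('wrist');cv2.imwrite('pics/w4.png',f['img']);P=cloud(f);H=P[...,2]
u=np.array([.968,-.25]);n=np.array([.25,.968]);c0=np.array([.6232,.0483])
d=P[...,:2]-c0;a=d@u;b=d@n
s=(np.abs(a)<.028)&(np.abs(b)<.0165)&(H>.02)&(H<.05);print('top z',np.nanpercentile(H[s],[5,50,95]),s.sum())
A=np.c_[a[s],b[s],np.ones(s.sum())];print('tilt',np.linalg.lstsq(A,H[s],rcond=None)[0],'centre',P[s].mean(0))
go((.5,.1,.2),-14.5)
f=grab('top');cv2.imwrite('pics/t2.png',f['img'])
E
```

```text
t: 11.55
tool_pos: [0.6215, 0.0485, 0.1621]
ee_rot: [0.127, 0.992, 0.0, 0.001]
force: [1.4, -0.2, -0.6]
width: 0.062
top z [0.02585137 0.02748924 0.02865411] 2656
tilt [ 0.01454901 -0.00474806  0.02738173] centre [0.62209198 0.04851772 0.02736565]
shift [132.7  18.6 -33.8] turn [ 0.2  0.4 -0.1] t 11.6 at [0.6239 0.0485 0.1671]
```

View pics/w4.png

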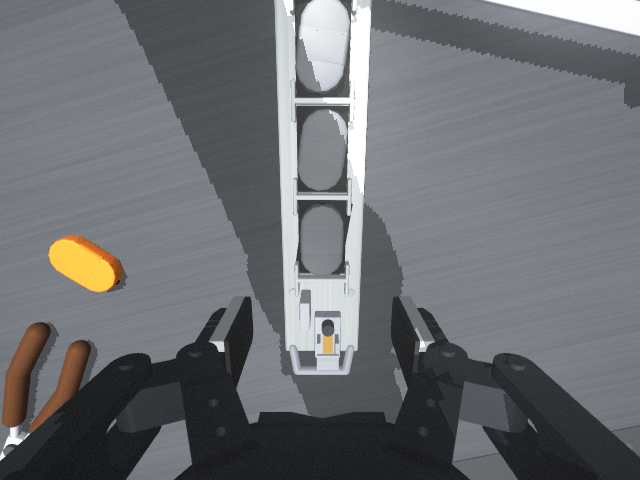

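All three sinkers lie in their pockets in the wrist view, and the placed one at (322,240) is flat with its top at 27.5 mm (28 expected). Next I go over the knob.

```bash
python3 -m crank '12 20 0 0 0 -6;28 45 0 0 0 -15;45 73 0 0 0 -25;63 102 0 0 0 -35;81 131 0 0 0 -45;99 160 5 0 0 -55;117 189 10 0 0 -65;134 216 12 0 0 -74;140 227 12 0 0 -79;140 227 12 0 0 -79'
python3 - <<'E'
from h import *
import time
print(ctrl.get_obs()['joint_positions'].round(2))
f=grab('wrist');f=grab('wrist');cv2.imwrite('pics/w5.png',f['img']);P=cloud(f);H=P[...,2]
hsv=cv2.cvtColor(f['img'],cv2.COLOR_BGR2HSV)
s=(H>.058)&(H<.075)&(np.hypot(P[...,0]-.543,P[...,1]-.303)<.03)
print(s.sum(),np.nanmean(P[s],0),P[s].min(0),P[s].max(0))
go((.543,.303,.15),64.7)
E
```

```text
t: 12.9
tool_pos: [0.5426, 0.3046, 0.1479]
ee_rot: [-0.533, 0.846, 0.0, 0.0]
force: [-0.3, -0.1, 0.4]
width: 0.0621
[-0.5   0.51 -0.12  1.7   0.07  0.93  2.04]
640 [0.54387539 0.30543289 0.06546015] [0.53557603 0.29790689 0.0581372 ] [0.553303   0.31534239 0.06834112]
shift [-0.1  0.7 -2.1] turn [-0.  -0.  -0.5] t 13.0 at [0.5436 0.3026 0.1479]
```

View pics/w5.png

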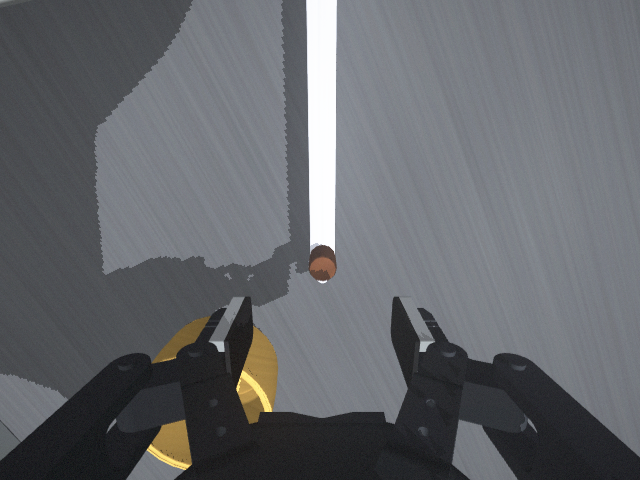

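Knob at (322,262) in the wrist view, 233.5 mm from the pivot (234 given). The pot is clear of the left finger's path, with more than 50 mm to spare. I'm descending over the knob and closing into a loose cage.

```bash
python3 -m crank '-2 1 12 0 0 0;-2 1 25 0 0 0;-2 1 38 0 0 0;-2 1 50 0 0 0;-2 1 60 0 0 0;-2 1 68 0 0 0;-2 1 74 0 0 0;-2 1 77 0 0 0;-2 1 79 0 0 0;-2 1 79 0 0 0' 50 30
python3 -m crank '0 0 0 0 0 0;0 0 0 0 0 0;0 0 0 0 0 0;0 0 0 0 0 0;0 0 0 0 0 0;0 0 0 0 0 0;0 0 0 0 0 0;0 0 0 0 0 0;0 0 0 0 0 0;0 0 0 0 0 0' 23 30
python3 - <<'E'
from h import *
o=ctrl.get_obs();p=o['tool_pos'][:2];pv=np.array([.444,.0945])
R0=Rot.from_quat(o['ee_rot']);th0=np.degrees(np.arctan2(*(p-pv)[::-1]));print(o['t'],o['tool_pos'],th0,np.linalg.norm(p-pv),np.degrees(np.arctan2(*R0.apply([1,0,0])[1::-1])))
# arc rows for 79 deg, in tool axes at start: to th0-d
for k in range(1,21):
    d=4*k if k<20 else 79
    th=np.radians(th0-d);q=pv+.234*np.array([np.cos(th),np.sin(th)])
    print(d,(R0.inv().apply([*(q-p),0])*1000).round(0))
E
```

```text
t: 14.25
tool_pos: [0.5433, 0.3059, 0.0689]
ee_rot: [-0.533, 0.846, 0.0, 0.0]
force: [-0.1, -0.3, 0.3]
width: 0.0497
t: 15.5
tool_pos: [0.5432, 0.3058, 0.0688]
ee_rot: [-0.533, 0.846, 0.0, 0.0]
force: [0.3, -0.5, 0.0]
width: 0.0229
15.5 [0.54323768 0.30581956 0.06880884] 64.84480313769784 0.23346107624812548 -115.61978749235698
4 [ -0. -16.   0.]
8 [  1. -33.   0.]
12 [  4. -49.   0.]
16 [  8. -65.   0.]
20 [ 13. -80.   0.]
24 [ 19. -95.   0.]
28 [  26. -110.    0.]
32 [  34. -124.    0.]
36 [  43. -138.    0.]
40 [  53. -151.    0.]
44 [  64. -163.    0.]
48 [  75. -175.    0.]
52 [  88. -185.    0.]
56 [ 101. -195.    0.]
60 [ 115. -204.    0.]
64 [ 129. -211.   -0.]
68 [ 144. -218.   -0.]
72 [ 159. -224.   -0.]
76 [ 175. -228.   -0.]
79 [ 187. -231.   -0.]
```

```bash
python3 -m crank '0 -16 0 0 0 4;1 -33 0 0 0 8;4 -49 0 0 0 12;8 -65 0 0 0 16;13 -80 0 0 0 20;19 -95 0 0 0 24;26 -110 0 0 0 28;34 -124 0 0 0 32;41 -135 0 0 0 35;46 -142 0 0 0 37'
python3 - <<'E'
from h import *
o=ctrl.get_obs();p=o['tool_pos'][:2];pv=np.array([.444,.0945])
R0=Rot.from_quat(o['ee_rot']);th0=np.degrees(np.arctan2(*(p-pv)[::-1]));print(o['t'],o['tool_pos'],th0,np.linalg.norm(p-pv),np.degrees(np.arctan2(*R0.apply([1,0,0])[1::-1])))
for d in(4,8,12,16,20,24,28,31,34,36):
    th=np.radians(th0-d);q=pv+.234*np.array([np.cos(th),np.sin(th)])
    print(d,(R0.inv().apply([*(q-p),0])*1000).round(0))
f=grab('wrist');cv2.imwrite('pics/w6.png',f['img'])
E
```

```text
t: 16.75
tool_pos: [0.6518, 0.2019, 0.0688]
ee_rot: [-0.235, 0.972, -0.0, -0.0]
force: [-0.3, 0.1, 0.6]
width: 0.0232
16.75 [0.65177631 0.20190804 0.06875831] 27.336284223384656 0.23389630520098878 -152.79853563156112
4 [  0. -16.   0.]
8 [  2. -33.   0.]
12 [  5. -49.   0.]
16 [  9. -65.   0.]
20 [ 14. -80.   0.]
24 [ 20. -95.   0.]
28 [  27. -110.    0.]
31 [  33. -121.    0.]
34 [  40. -131.    0.]
36 [  44. -138.    0.]
```

View pics/w6.png

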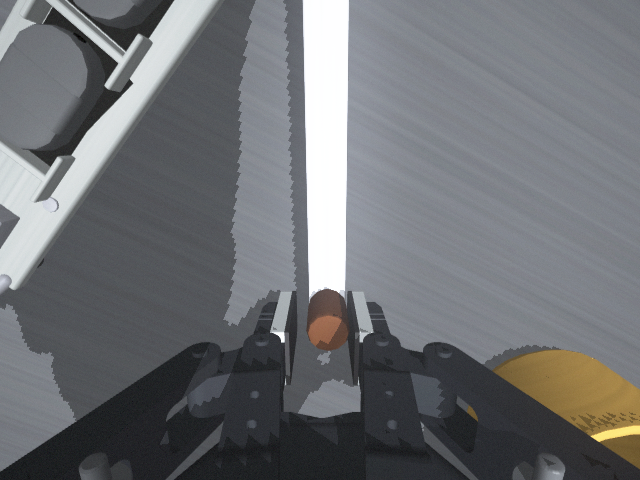

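The knob sits in the cage at (327,318) and the bar follows. I continue to just short of the roller.

```bash
python3 -m crank '0 -16 0 0 0 4;2 -33 0 0 0 8;5 -49 0 0 0 12;9 -65 0 0 0 16;14 -80 0 0 0 20;20 -95 0 0 0 24;27 -110 0 0 0 28;33 -121 0 0 0 31;40 -131 0 0 0 34;44 -138 0 0 0 36'
python3 - <<'E'
from h import *
o=ctrl.get_obs();p=o['tool_pos'][:2];pv=np.array([.444,.0945])
R0=Rot.from_quat(o['ee_rot']);th0=np.degrees(np.arctan2(*(p-pv)[::-1]));print(o['t'],o['tool_pos'],th0,np.linalg.norm(p-pv),np.degrees(np.arctan2(*R0.apply([1,0,0])[1::-1])),o['force'],o['width'])
E
```

```text
t: 18.05
tool_pos: [0.6755, 0.0594, 0.0688]
ee_rot: [0.077, 0.997, -0.0, -0.0]
force: [0.4, 0.1, 0.7]
width: 0.0225
18.05 [0.67551524 0.05937313 0.0687803 ] -8.6274534202098 0.23416490824550615 171.21924454980484 [0.3638408  0.12265369 0.65529424] 0.02252451587104025
```

```bash
python3 -m crank '0 -4 0 0 0 1;0 -8 0 0 0 2;0 -12 0 0 0 3;1 -15 0 0 0 4;1 -18 0 0 0 5;1 -20 0 0 0 5;1 -21 0 0 0 5;1 -22 0 0 0 5.5;1 -22 0 0 0 5.5;1 -22 0 0 0 5.5'
python3 -m crank '0 -0.5 0 0 0 0;0 -1 0 0 0 0;0 -1.5 0 0 0 0;0 -2 0 0 0 0;0 -2.5 0 0 0 0;0 -3 0 0 0 0;0 -3.5 0 0 0 0;0 -4 0 0 0 0;0 -4 0 0 0 0;0 -4 0 0 0 0'
```

```text
t: 19.3
tool_pos: [0.6717, 0.0425, 0.0688]
ee_rot: [0.122, 0.993, 0.002, 0.0]
force: [0.3, 8.9, 0.5]
width: 0.0232
t: 20.55
tool_pos: [0.671, 0.0386, 0.0688]
ee_rot: [0.121, 0.993, 0.002, 0.0]
force: [1.1, 6.2, -0.7]
width: 0.0229
```

```bash
python3 -m crank '0 -0.5 0 0 0 0;0 -1 0 0 0 0;0 -1.5 0 0 0 0;0 -2 0 0 0 0;0 -2.5 0 0 0 0;0 -3 0 0 0 0;0 -3.5 0 0 0 0;0 -4 0 0 0 0;0 -4 0 0 0 0;0 -4 0 0 0 0'
```

```text
t: 21.8
tool_pos: [0.67, 0.0328, 0.0688]
ee_rot: [0.122, 0.993, 0.001, 0.0]
force: [2.1, 6.8, -1.8]
width: 0.0226
```

```bash
python3 -m crank '0 -0.5 0 0 0 0;0 -1 0 0 0 0;0 -1.5 0 0 0 0;0 -2 0 0 0 0;0 -2.5 0 0 0 0;0 -3 0 0 0 0;0 -3 0 0 0 0;0 -3 0 0 0 0;0 -3 0 0 0 0;0 -3 0 0 0 0'
```

```text
t: 23.05
tool_pos: [0.6699, 0.0326, 0.0688]
ee_rot: [0.121, 0.993, 0.002, 0.001]
force: [4.4, 12.4, -3.6]
width: 0.0229
```

It is firm against the stop: the TCP held still while the force rose to 12 N. I ease off, open and lift.

```bash
python3 -m crank '0 1.5 0 0 0 0;0 3 0 0 0 0;0 4 0 0 0 0;0 4 0 0 0 0;0 4 0 0 0 0;0 4 0 0 0 0;0 4 -10 0 0 0;0 4 -30 0 0 0;0 4 -60 0 0 0;0 4 -95 0 0 0' 45
python3 -m crank '20 0 -10 0 0 0;40 0 -20 0 0 0;60 0 -25 0 0 0;60 0 -30 0 0 0;60 0 -30 0 0 0;60 0 -30 0 0 0;60 0 -30 0 0 0;60 0 -30 0 0 0;60 0 -30 0 0 0;60 0 -30 0 0 0'
python3 - <<'E'
from h import *
f=grab('wrist');cv2.imwrite('pics/w7.png',f['img']);P=cloud(f);H=P[...,2]
s=(H>.055)&(H<.075);k=P[s].mean(0);print('knob',k,s.sum(),np.hypot(*(k[:2]-[.444,.0945])),np.degrees(np.arctan2(k[1]-.0945,k[0]-.444)))
b=(H>.0335)&(H<.0385);q=P[b][:,:2]
v=cv2.fitLine(q.astype(np.float32),cv2.DIST_L1,0,.001,.001).ravel();print('bar yaw',np.degrees(np.arctan(v[1]/v[0])),b.sum())
print(ctrl.get_obs()['force'],ctrl.get_obs()['t'])
E
```

```text
t: 24.3
tool_pos: [0.6698, 0.0317, 0.166]
ee_rot: [0.123, 0.992, 0.0, 0.0]
force: [-0.1, -0.6, 0.2]
width: 0.045
t: 25.55
tool_pos: [0.6116, 0.0464, 0.1937]
ee_rot: [0.123, 0.992, -0.0, -0.0]
force: [0.1, -0.1, 0.0]
width: 0.0453
knob [0.66801709 0.03636633 0.0644912 ] 441 0.2314372064262601 -14.547674720430134
bar yaw -14.346318 6961
[-0.46536871  0.04560453  0.53134591] 25.6
```

View pics/w7.png

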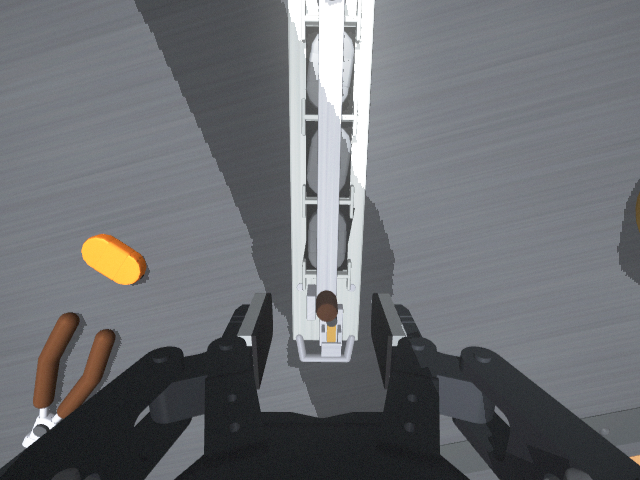

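The bar lies along the row (knob at (327,305)) over all three sinkers. Its yaw is -14.4 to -14.5°, matching the rack, with no spring-back after release.

```bash
python3 -c "
from station import hand_in
print(hand_in())"
```

```text
the job is handed in; nothing more can be done
None
```

The loose sinker now lies in the empty pocket and the keeper bar is shut behind the spring roller. I handed the job in at about 25.6 s of the 51 s allowed; the hand-in reports no verdict.

- **Sinker:** I lowered it to contact and let go there. Measured afterwards, its top was at 27.5 mm (28 expected), its tilt about 0.015 rad, and its centre within about 1–2 mm of the pocket's.
- **Keeper:** I swung the bar with the fingers loosely around the knob and pushed until it stopped moving, with the force rising to 12 N. After release, the bar's yaw measured -14.3° and the knob's direction from the pivot -14.5°, against the rack's roughly -14.5°. It did not spring back.
- **The rest:** The last picture shows all three sinkers under the bar. The arm was clear, with wrist force near zero. I did not touch the pot, cutter, scoop or look-alikes, but I did not re-measure their positions or those of the two loaded sinkers.
- **Disagreements:** The scene camera put the pocket about 3 mm nearer the robot than the top and wrist views did, so I went with those two. One wrist reading was about 3 mm off, most likely because the arm was still settling; I discounted that offset.

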